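# Put the press locating pins back in their graded rack

## Task

Put each of the two loose steel locating pins upright and fully home in the hole of the yellow graded strip that matches its shank (the smallest hole it goes into), and let go. The strip is shifted endways in its blue cradle, so feel gently for the hole and never push hard on the rack. Leave the ink and tools around it alone.

Things in the scene. Friction and masses are not known exactly. Their poses are not given: they have to be found in the camera images.
- slim_pin: Steel locating pin, standing upright on its foot: round shank 18 mm in diameter and 70 mm long (2 mm chamfer at the foot), on top of it a red round grip 30 mm in diameter and 25 mm tall; 95 mm in all, about 0.16 kg. Origin at the centre of the foot, z along the pin to the grip; grip centre at z = 82 mm. Belongs in the 18 mm hole.
- stout_pin: The same sort of pin with the same red grip, 95 mm tall, but with a shank 26 mm in diameter and a mass of about 0.32 kg. Origin at the centre of the foot, z along the pin to the grip; grip centre at z = 82 mm. Belongs in the 26 mm hole.
- rack: Blue steel cradle, fixed to the bench, 86 mm (x) by 300 mm (y), rims 20 to 30 mm high; origin at the centre of its underside, y along the row. It holds a yellow plastic strip, 60 mm (x) by 244 mm (y), its flat top 62 mm above the bench, with a row of five round blind holes of rising diameter, all empty.
- strip_top (a point): Point of the cradle at rack x = y = 0, 62 mm up, level with the strip's top. The holes lie at rack x = 0, spaced 44 mm: with the strip centred at rack y = -88, -44, 0, 44, 88 mm for shanks of 14, 18, 22, 26, 30 mm, each 2 mm wider than its shank and 40 mm deep (floor 22 mm above the bench). A pin fully home has its grip 92 to 117 mm above the bench.
- middle18 (a point): Point of the cradle (rack y = -44 mm, 62 mm up) where the 18 mm hole's mouth would be if the strip were centred. It is not: the strip with all its holes sits stiffly anywhere up to 12 mm to either side along rack y. This shift is not measured; it can be seen, or felt by sliding a pin lightly along the top. The strip stays put under light forces; pressing the rack with over 50 N is too hard.
- middle26 (a point): Point of the cradle (rack y = 44 mm, 62 mm up) where the 26 mm hole's mouth would be if the strip were centred; it is shifted along rack y by the same unmeasured amount, up to 12 mm either way, as the 18 mm hole.
- ink_jar: White ink jar with a blue cap, 90 mm in diameter, 85 mm tall, bystander. Origin at the centre of its underside.
- ink_cup: Black open mixing cup, 84 mm across the rim, 100 mm tall, bystander. Origin at the centre of its underside.
- ink_can: Steel ink can with a yellow label, 76 mm in diameter, 100 mm tall, bystander. Origin at the centre of its underside.
- tape_roll: Green roll of tape lying flat, 80 mm in outer diameter, 24 mm tall, bystander. Origin at the centre of its underside.
- squeegee: Wooden screen squeegee with a green blade, standing on its blade edge, 24 mm (x) by 220 mm (y) by 60 mm, bystander. Origin at the centre of its underside.
- spatula: Ink spatula lying along its x, 240 mm long, bystander. Origin about the middle of its length, on its underside.
There are look-alikes about, which are no part of the job. What is shaped like the slim_pin but white is not meant.

How it is judged:
By the outcome, as a careful person would: the job done as asked, in the order asked, and still so for the second after the job is handed in, with the robot touching nothing.
It also fails if it takes over 72 s, if anything falls off the work surface, if the arm or the gripper's body presses on something with over 40 N, if the wrist force passes 120 N, or if a joint passes its speed limit or range.

## Robot

A 6-joint arm with a two-finger parallel gripper is mounted at the origin on the work surface. World frame = base frame: x ahead of the robot, y to its left, z up, the work surface at z = 0. Lengths are in m, angles in rad, forces in N, time in s.
With the tool pointing down it reaches from about 0.425 to 0.95 m from the base axis. Payload 3.5 kg.
Tool frame: the origin (TCP) lies at the very end of the fingers, on their centre line; the grasp point (between the pads) lies 19 mm behind it (ctrl.grip_point_offset is the distance from the TCP to the grasp point, in m); z points along the fingers, y is the line along which they close (so a half turn about z gives the same grasp; the last joint's range is limited). The gripper opens to 85 mm and grips with 20 to 120 N. Pads are 22 mm wide; open, the fingers measure 114 mm over their backs; the gripper's body (76 mm by 85 mm) begins 54 mm behind the grasp point. The pads swing forward as they close: fully open they stand 13 mm farther back than shut.
Start: joints at [-0.15, 0.286, 1.577, -0, 1.279, -0.15], TCP at [0.675, 0, 0.231] pointing down, gripper open.
Joint ranges: [-2.77, 2.77], [-0.9, 2.22], [0.21, 2.48], [-1.53, 4.67], [0.24, 2.81], [-2.84, 2.84]. Speed limits (rad/s): [2.79, 2.79, 3.14, 3.14, 3.14, 3.14].

## Interface

Orientations are given as a unit quaternion [x, y, z, w].
In Python, from plant import telemetry, vision, ctrl gives the robot as it stands.
- The arm moves only by the tool arm_command, never from a script. Its argument "series" is one flat list of numbers, 7 for each row, row after row: the shift along the tool's x, y, z in cm, then the turn, a rotation vector about the tool's x, y, z in degrees, then the closure, from 0 (fully open) to 1 (shut). A call has 1 to 10 rows; each row is the pose to reach, as a shift and turn from the pose commanded when the call began, along the tool's axes at that moment; what a row does not reach only later rows make up. A row lasts 1/12 s, in which the tool goes at most 41.7 mm and 7.16 degrees, less where a joint would pass 70% of its speed; a pose out of reach is approached as far as the arm can. A call with a gripper value outside its range is refused whole. The fingers move at their own pace and stop on an object; "force" is the grip in N (left out, the last holds). Time passes only in rows, so rows that repeat a pose let the fingers close. It gives the time, the measured TCP pose, the force, the opening and the grip force at its end, in the units of the state.
- telemetry.get_state(): the state, without advancing time (a new reading comes with each control period).
- vision.read_camera(name): name is "scene" or "side" or "wrist"; returns a dict with "color" (480x640x3 uint8, blue, green, red), "K" (3x3 intrinsics, pixels), "rvec" (rotation vector, rad) and "tvec" (3), from world to camera coordinates, as OpenCV has them; the wrist camera has in their place "T_tool_cam" (4x4, takes a point from camera to tool coordinates, whose origin is the TCP and whose axes are the flange's). Camera axes: x right, y down, z forward; pixel columns grow to the right and rows downward; lengths in m; the calibration is good to about 2 mm. A picture is of the moment at which its call begins: read the wrist's pose just before it. There is no depth.
- ctrl.sign_off(): hands the job in; it is judged then, once.
The state is a dict: "time": time; "qpos": joint angles; "dq": joint speeds; "joint_efforts": joint torques, N m; "eef_pos": TCP position; "tcp_rot": TCP orientation; "contact_force": force on the tool from outside, world axes, zero at the start; "wrist_torque": the same for the moment, N m; "opening": opening from 0.0 (shut) to 1.0 (fully open); "finger_force": force on a finger pad.
Only numpy, scipy, OpenCV 4.12 (cv2) and the standard library are available. Lean on these libraries where they do the work, as an engineer would, in place of code of your own. Each camera call takes 0.05 s, during which the arm holds its last target. There are 200 camera calls.

## Working session

There is one attempt and no reset: what is moved stays moved. The work goes in short steps, Python scripts to look and compute and a tool call to move; the robot and the scene stay as the last step left them, time stands still between calls to the robot, and variables do not carry over. Pictures are saved under pics/ and viewed, at most 10 in all, crops included, and the job is handed in when it is done.

Besides the shell and the picture viewer there is one more tool, called as name(argument=value, ...) on one line, values as JSON. arm_command: Moves the arm, as the interface text tells. Its arguments: {"type":"object","properties":{"series":{"type":"array","items":{"type":"number"}},"force":{"type":"number"}},"required":["series"]}

```bash
mkdir -p pics; ls; cat > h.py <<'E'
import numpy as np, cv2
from scipy.spatial.transform import Rotation as R
from plant import telemetry, vision, ctrl
def cam(name):
    s=telemetry.get_state(); d=vision.read_camera(name); K=np.array(d["K"])
    if name=="wrist":
        T=np.eye(4); T[:3,:3]=R.from_quat(s["tcp_rot"]).as_matrix(); T[:3,3]=s["eef_pos"]
        T=T@np.array(d["T_tool_cam"])
    else:
        M=np.eye(4); M[:3,:3]=cv2.Rodrigues(np.array(d["rvec"],float))[0]; M[:3,3]=np.ravel(d["tvec"]); T=np.linalg.inv(M)
    return d["color"],K,T
def ray(K,T,u,v,z):
    r=T[:3,:3]@np.linalg.inv(K)@[u,v,1]; o=T[:3,3]; return o+r*(z-o[2])/r[2]
def proj(K,T,p):
    q=np.linalg.inv(T)@np.r_[p,1]; q=K@q[:3]; return q[:2]/q[2]
def blobs(img,lo,hi,amin=60):
    m=cv2.inRange(cv2.cvtColor(img,cv2.COLOR_BGR2HSV),np.array(lo),np.array(hi))
    n,l,st,c=cv2.connectedComponentsWithStats(m)
    return [(st[i].tolist(),c[i].round(1).tolist()) for i in range(1,n) if st[i][4]>=amin],m
E
python3 - <<'E'
from h import *
ims=[]
for n in("scene","side","wrist"):
    i,K,T=cam(n); cv2.imwrite(f"pics/{n}0.png",i); print(n,T.round(3).tolist(),K[0,0])
    for lo,hi in(([0,120,60],[8,255,255]),([172,120,60],[180,255,255])): print(blobs(i,lo,hi)[0])
E
```

```text
pics
scene [[0.746, 0.549, -0.378, 0.981], [0.666, -0.6, 0.443, -0.455], [0.017, -0.583, -0.813, 0.928], [0.0, 0.0, 0.0, 1.0]] 459.49307104357945
[([173, 271, 14, 13, 137], [179.1, 277.0]), ([233, 303, 14, 14, 159], [239.5, 309.5]), ([0, 403, 98, 77, 4770], [39.0, 450.4])]
[]
side [[-0.918, -0.265, 0.294, 0.2], [-0.396, 0.637, -0.661, 0.868], [-0.012, -0.724, -0.69, 0.97], [0.0, 0.0, 0.0, 1.0]] 523.628103934368
[([363, 96, 68, 17, 585], [404.0, 102.8])]
[]
wrist [[1.0, 0.001, -0.002, 0.676], [0.001, -0.961, -0.275, 0.069], [-0.002, 0.275, -0.961, 0.372], [0.0, 0.0, 0.0, 1.0]] 409.20096520823984
[]
[]
```

View pics/scene0.png

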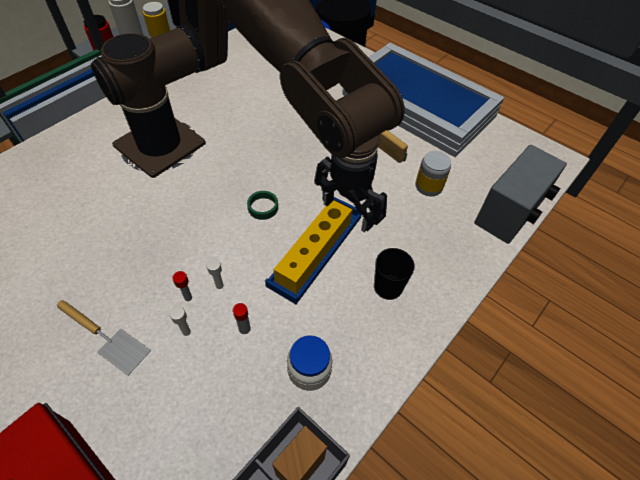

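View pics/side0.png

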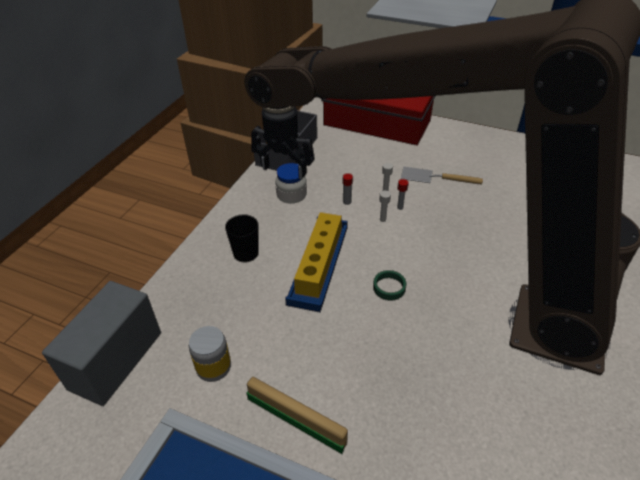

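The scene view shows two red-gripped pins at about (180,280) and (240,312), and two white look-alikes at (214,267) and (178,316), which are not meant. The strip runs from (289,275) to (345,210), and its smallest hole is at the near-left end. Next I'll measure the positions and take an enlarged crop to tell slim from stout.

```bash
python3 - <<'E'
from h import *
i,K,T=cam("scene"); j,K2,T2=cam("side")
for b in blobs(i,[0,120,60],[8,255,255])[0][:2]: print("pin scene",b,ray(K,T,*b[1],.085).round(3))
for b in blobs(j,[0,120,60],[8,255,255],20)[0]: print("pin side",b,ray(K2,T2,*b[1],.085).round(3))
for nm,im,k,t in(("scene",i,K,T),("side",j,K2,T2)):
    bs,m=blobs(im,[20,150,120],[32,255,255],300); 
    print(nm,bs)
    # dark holes within yellow hull
    n,l,st,c=cv2.connectedComponentsWithStats(m); a=[x for x in range(1,n)]; 
    best=max(a,key=lambda x:st[x][4]); mm=(l==best).astype(np.uint8)
    cs,h=cv2.findContours(mm,cv2.RETR_CCOMP,cv2.CHAIN_APPROX_NONE)
    for q,hh in zip(cs,h[0]):
        if hh[3]>=0 and len(q)>6:
            e=cv2.fitEllipse(q); print("hole",np.round(e[0],1),np.round(e[1],1),ray(k,t,*e[0],.062).round(4))
a=cv2.resize(i[250:350,150:280],None,fx=4,fy=4,interpolation=cv2.INTER_CUBIC)
b=cv2.resize(j[155:225,330:420],None,fx=3,fy=400/70,interpolation=cv2.INTER_CUBIC)
cv2.imwrite("pics/c1.png",np.hstack([a,b]))
E
```

```text
pin scene ([173, 271, 14, 13, 137], [179.1, 276.9]) [ 0.448 -0.263  0.085]
pin scene ([233, 303, 14, 14, 157], [239.5, 309.5]) [ 0.599 -0.229  0.085]
pin side ([363, 96, 68, 17, 598], [403.7, 102.7]) [ 0.576 -0.688  0.085]
pin side ([343, 174, 10, 7, 56], [347.3, 176.9]) [ 0.602 -0.234  0.085]
pin side ([399, 179, 9, 7, 56], [403.0, 182.2]) [ 0.452 -0.27   0.085]
scene [([274, 201, 78, 81, 1870], [310.9, 242.5])]
hole [292.9 264.5] [7.  8.3] [ 0.5944 -0.068   0.062 ]
hole [303.9 250.9] [8.1 9.8] [ 0.5879 -0.0246  0.062 ]
hole [314.4 237.6] [ 9.2 10.9] [0.5807 0.0193 0.062 ]
hole [324.2 225. ] [10.2 12.6] [0.5735 0.0622 0.062 ]
hole [333.8 213.2] [11.1 14.1] [0.5672 0.1051 0.062 ]
side [([295, 213, 46, 70, 1271], [318.6, 246.4])]
hole [309.6 270.4] [11.3 15.2] [0.5639 0.1101 0.062 ]
hole [314.4 257.3] [ 9.8 13.1] [0.5707 0.0665 0.062 ]
hole [318.7 245. ] [ 8.4 11.2] [0.5779 0.0233 0.062 ]
hole [323.3 233.2] [6.7 9.4] [ 0.5842 -0.0203  0.062 ]
hole [327.5 221.8] [5.7 7.3] [ 0.5911 -0.0643  0.062 ]
```

View pics/c1.png

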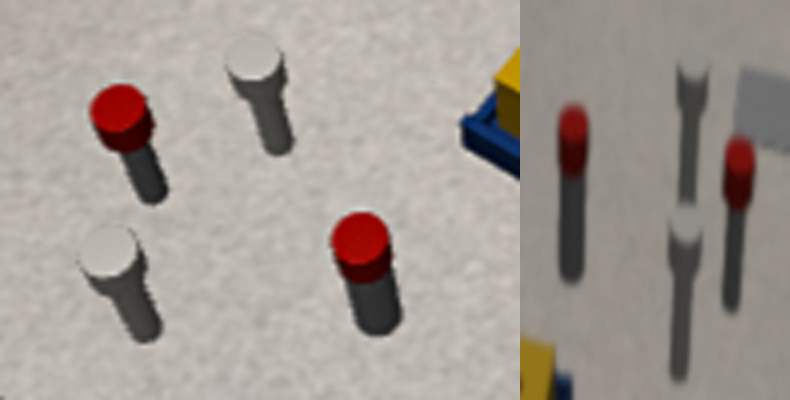

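The crop settles which is which. The red pin at (180,280) has the thin shank, so it is the slim one. The red pin at (240,312) has the thick shank, so it is the stout one. Both views agree on their positions to within 7 mm. Before moving, I'll check the neighbours and the tool axes.

```bash
python3 - <<'E'
from h import *
i,K,T=cam("scene"); j,K2,T2=cam("side")
for p in((213,264),(177,313)): print("white",ray(K,T,*p,.09).round(3))
for p in((387,170),(385,197)): print("white side",ray(K2,T2,*p,.09).round(3))
print("cup",ray(K,T,394,260,.1).round(3),"jar",ray(K,T,309,355,.085).round(3))
s=telemetry.get_state(); print(R.from_quat(s["tcp_rot"]).as_matrix().round(3),s["eef_pos"],s["contact_force"],s["qpos"])
E
```

```text
white [ 0.479 -0.195  0.09 ]
white [ 0.514 -0.32   0.09 ]
white side [ 0.509 -0.3    0.09 ]
white side [ 0.476 -0.184  0.09 ]
cup [0.764 0.07  0.1  ] jar [ 0.767 -0.206  0.085]
[[-0.     1.    -0.001]
 [ 1.     0.     0.   ]
 [ 0.    -0.001 -1.   ]] [6.74843630e-01 5.05969987e-05 2.30984220e-01] [0.11953518 0.07739775 0.78110317] [-1.49995731e-01  2.86547596e-01  1.57702355e+00 -2.28198771e-05
  1.27860185e+00 -1.50018253e-01]
```

arm_command(series=[-26.7,-22.5,5,0,0,0,0,-26.7,-22.5,5,0,0,0,0,-26.7,-22.5,5,0,0,0,0,-26.7,-22.5,5,0,0,0,0,-26.7,-22.5,5,0,0,0,0,-26.7,-22.5,5,0,0,0,0,-26.7,-22.5,5,0,0,0,0,-26.7,-22.5,5,0,0,0,0,-26.7,-22.5,5,0,0,0,0,-26.7,-22.5,5,0,0,0,0])

```text
time: 1.18
eef_pos: [0.4474, -0.2694, 0.1806]
tcp_rot: [0.709, 0.705, -0.001, -0.001]
contact_force: [0.4, 0.6, 0.8]
opening: 1.003
finger_force: 0.0
```

arm_command(series=[0,0,0,0,0,0,0,0,0,0,0,0,0,0,0,0,0,0,0,0,0])

```text
time: 1.43
eef_pos: [0.4509, -0.2662, 0.1817]
tcp_rot: [0.707, 0.708, 0.0, 0.0]
contact_force: [-0.1, 0.0, -0.7]
opening: 1.002
finger_force: 0.0
```

```bash
cat >> h.py <<'E'
def grips(im): # top faces of red grips: brighter red
    return blobs(im,[0,120,60],[8,255,255],200)
E
python3 - <<'E'
from h import *
s=telemetry.get_state(); print(s["eef_pos"],s["time"])
i,K,T=cam("wrist"); cv2.imwrite("pics/w1.png",i)
for b in grips(i)[0]: print(b,ray(K,T,*b[1],.085).round(4))
E
```

```text
[ 0.4508639  -0.26624075  0.18171966] 1.4333
([558, 162, 52, 51, 1900], [583.6, 187.0]) [ 0.6078 -0.2326  0.085 ]
([295, 220, 50, 47, 1694], [319.0, 243.0]) [ 0.4529 -0.2671  0.085 ]
```

View pics/w1.png

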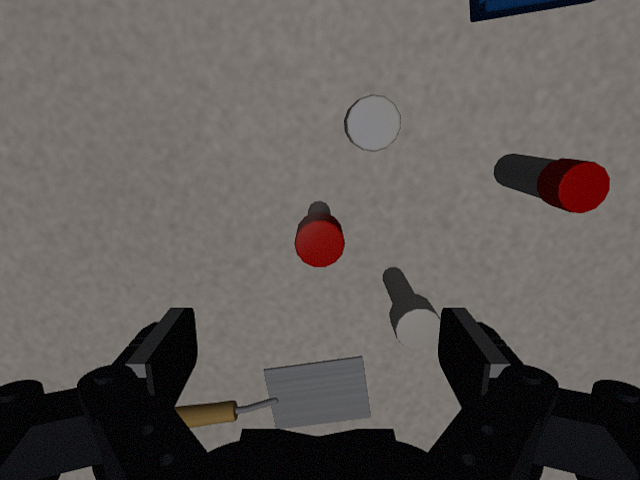

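The slim pin's red top is centred at (320,243), between the jaws. The white pins at (372,123) and (415,325) are clear of both finger paths. I'll descend and grip.

arm_command(series=[0.2,0.2,3,0,0,0,0,0.2,0.2,6,0,0,0,0,0.2,0.2,8.5,0,0,0,0,0.2,0.2,10.5,0,0,0,0,0.2,0.2,11.6,0,0,0,0,0.2,0.2,11.8,0,0,0,0,0.2,0.2,11.8,0,0,0,0.3,0.2,0.2,11.8,0,0,0,0.6,0.2,0.2,11.8,0,0,0,1,0.2,0.2,11.8,0,0,0,1], force=50)

```text
time: 2.32
eef_pos: [0.453, -0.2657, 0.065]
tcp_rot: [0.707, 0.707, 0.0, 0.002]
contact_force: [-0.9, -0.2, 0.7]
opening: 0.453
finger_force: 0.0
```

arm_command(series=[0,0,0,0,0,0,1,0,0,0,0,0,0,1,0,0,0,0,0,0,1,0,0,0,0,0,0,1,0,0,0,0,0,0,1])

```text
time: 2.73
eef_pos: [0.4527, -0.2658, 0.0648]
tcp_rot: [0.707, 0.707, -0.0, 0.001]
contact_force: [-0.7, -0.0, 5.7]
opening: 0.336
finger_force: 49.0
```

arm_command(series=[0,0,-2,0,0,0,1,0,0,-5,0,0,0,1,0,0,-9,0,0,0,1,0,0,-13.5,0,0,0,1,4,2,-13.5,0,0,0,1,8,4,-13.5,0,0,0,1,11,6,-13.5,0,0,0,1,14,7.7,-13.5,0,0,0,1,17,9.5,-13.5,0,0,0,1,20,11,-13.5,0,0,0,1])

```text
time: 3.57
eef_pos: [0.5623, -0.0631, 0.1976]
tcp_rot: [0.707, 0.707, -0.0, -0.0]
contact_force: [-0.1, -0.4, -2.9]
opening: 0.336
finger_force: 49.8
```

arm_command(series=[2,1.1,0,0,0,0,1,3.5,1.9,0,0,0,0,1,4.3,2.4,1,0,0,0,1,4.3,2.4,2.5,0,0,0,1,4.3,2.4,4,0,0,0,1,4.3,2.4,4,0,0,0,1,4.3,2.4,4,0,0,0,1,4.3,2.4,4,0,0,0,1])

```text
time: 4.23
eef_pos: [0.5859, -0.0225, 0.1583]
tcp_rot: [0.707, 0.707, -0.0, -0.0]
contact_force: [-0.3, -0.3, -1.5]
opening: 0.338
finger_force: 49.8
```

```bash
cat > look.py <<'E'
from h import *
import sys
s=telemetry.get_state(); print(s["eef_pos"],s["time"],s["contact_force"],s["opening"])
i,K,T=cam("wrist"); cv2.imwrite("pics/%s.png"%sys.argv[1],i)
m=blobs(i,[18,130,60],[34,255,255])[1]
cs,h=cv2.findContours(m,cv2.RETR_CCOMP,cv2.CHAIN_APPROX_NONE)
for q,hh in zip(cs,h[0]):
    if hh[3]>=0 and len(q)>20:
        e=cv2.fitEllipse(q); x=ray(K,T,*e[0],.062)
        print("hole",np.round(e[0],1),np.round(e[1],1),x.round(4),"w",round(np.linalg.norm(ray(K,T,e[0][0]+np.mean(e[1])/2,e[0][1],.062)-x)*2000,1))
for b in grips(i)[0]: print(b)
E
python3 look.py w2
```

```text
[ 0.58594787 -0.02246807  0.15833692] 4.2333 [-0.31555338 -0.27408438 -1.45704571] 0.3383768108234174
hole [304.9 170.9] [35.3 42.3] [0.5797 0.0202 0.062 ] w 22.4
hole [293.4  93.9] [50.2 53. ] [0.5738 0.0622 0.062 ] w 28.4
([271, 310, 93, 81, 5689], [317.3, 350.5])
```

View pics/w2.png

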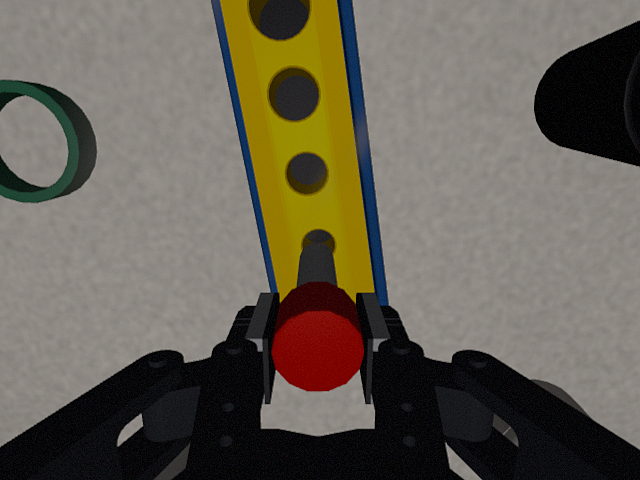

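```bash
python3 - <<'E'
from h import *
s=telemetry.get_state(); p=np.array(s["eef_pos"]); i,K,T=cam("wrist")
print("top",proj(K,T,p+[0,0,.0315]),"foot",proj(K,T,p-[0,0,.0632]),"foot front edge",proj(K,T,p+[0,.007,-.0632]), "hole",proj(K,T,[.587,-.024,.062]))
hs=cv2.cvtColor(i,cv2.COLOR_BGR2HSV)
t=cv2.inRange(hs,np.array([0,120,130]),np.array([8,255,255])); c=max(cv2.findContours(t,0,1)[0],key=cv2.contourArea); print("disc",cv2.fitEllipse(cv2.convexHull(c)))
cv2.imwrite("pics/w3.png",cv2.resize(i[210:310,260:380],None,fx=6,fy=6,interpolation=cv2.INTER_CUBIC))
E
```

```text
top [314.29926369 357.62014486] foot [315.31461645 259.187197  ] foot front edge [315.30034106 246.52059567] hole [316.52813181 243.77160836]
disc ((315.3395690917969, 326.0611877441406), (28.61217498779297, 60.243507385253906), 83.01280975341797)
```

View pics/w3.png

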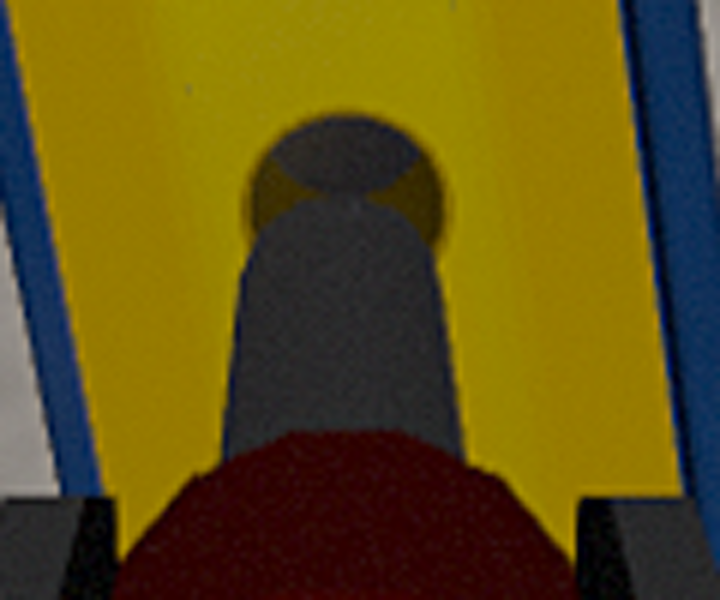

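The 18 mm hole's mouth is centred at about (318,245) px, and the pin's foot tip is at about (316.4,242.5). The pin sits roughly 2.4 mm ahead of the TCP in y. The correction is tool x −0.46 cm and tool y +0.13 cm, followed by a gentle descent.

arm_command(series=[-0.45,0.13,0.5,0,0,0,1,-0.45,0.13,1.5,0,0,0,1,-0.45,0.13,2.5,0,0,0,1,-0.45,0.13,3,0,0,0,1,-0.45,0.13,3.2,0,0,0,1,-0.45,0.13,3.4,0,0,0,1,-0.45,0.13,3.6,0,0,0,1,-0.45,0.13,3.6,0,0,0,1])

```text
time: 5.0
eef_pos: [0.5871, -0.0264, 0.1219]
tcp_rot: [0.707, 0.707, -0.0, -0.0]
contact_force: [0.3, -0.1, -1.9]
opening: 0.337
finger_force: 49.9
```

arm_command(series=[0,0,0.2,0,0,0,1,0,0,0.4,0,0,0,1,0,0,0.5,0,0,0,1,0,0,0.5,0,0,0,1])

```text
time: 5.33
eef_pos: [0.5871, -0.0264, 0.1171]
tcp_rot: [0.707, 0.707, -0.0, -0.0]
contact_force: [-1.0, 1.0, -1.7]
opening: 0.33
finger_force: 49.9
```

arm_command(series=[0,0,0.4,0,0,0,1,0,0,0.8,0,0,0,1,0,0,1.2,0,0,0,1,0,0,1.5,0,0,0,1,0,0,1.5,0,0,0,1])

```text
time: 5.75
eef_pos: [0.5866, -0.0264, 0.1011]
tcp_rot: [0.707, 0.707, -0.001, -0.001]
contact_force: [1.0, -0.3, -2.4]
opening: 0.337
finger_force: 49.9
```

arm_command(series=[0,0,0.4,0,0,0,1,0,0,0.8,0,0,0,1,0,0,1.1,0,0,0,1,0,0,1.3,0,0,0,1,0,0,1.4,0,0,0,1,0,0,1.4,0,0,0,1])

```text
time: 6.25
eef_pos: [0.5871, -0.0264, 0.0879]
tcp_rot: [0.707, 0.707, -0.0, -0.0]
contact_force: [-0.6, 0.6, -1.7]
opening: 0.334
finger_force: 49.9
```

arm_command(series=[0,0,0.1,0,0,0,1,0,0,0.1,0,0,0,0.6,0,0,0.1,0,0,0,0.3,0,0,0.1,0,0,0,0.1,0,0,0.1,0,0,0,0,0,0,0.1,0,0,0,0,0,0,-2,0,0,0,0,0,0,-5,0,0,0,0,0,0,-9,0,0,0,0,0,0,-9,0,0,0,0])

```text
time: 7.08
eef_pos: [0.5921, -0.0274, 0.1877]
tcp_rot: [0.707, 0.707, 0.004, 0.007]
contact_force: [2.0, -0.1, 2.0]
opening: 0.997
finger_force: 0.0
```

```bash
python3 look.py w4; python3 - <<'E'
from h import *
i,K,T=cam("wrist"); 
for z in (.107,.117): print(ray(K,T,*max(grips(i)[0],key=lambda b:b[0][4])[1],z))
i,K,T=cam("scene"); j,K2,T2=cam("side")
for b in grips(i)[0]+blobs(i,[0,120,60],[8,255,255],40)[0]: print(b)
for b in blobs(j,[0,120,60],[8,255,255],30)[0]: print("side",b,ray(K2,T2,*b[1],.107))
E
```

```text
[ 0.59208546 -0.02740591  0.18769122] 7.0833 [ 2.02382606 -0.05451035  1.99937852] 0.9969524720201348
hole [316.3 284.4] [20.9 22.7] [ 0.5943 -0.0675  0.062 ] w 15.3
hole [304.7 244.4] [53.2 64.4] [ 0.5864 -0.0381  0.062 ] w 40.2
hole [295.1 159.4] [37.1 37.5] [0.5806 0.019  0.062 ] w 24.0
hole [282.9  87.9] [45.3 48.1] [0.5738 0.0622 0.062 ] w 28.7
([278, 225, 53, 50, 1949], [304.0, 249.3])
[ 0.58705845 -0.02760159  0.107     ]
[ 0.58719298 -0.02442595  0.117     ]
([0, 403, 98, 77, 4770], [39.0, 450.4])
([298, 232, 13, 12, 120], [303.6, 237.6])
([233, 303, 14, 14, 159], [239.5, 309.5])
([0, 403, 98, 77, 4770], [39.0, 450.4])
side ([318, 214, 11, 8, 71], [323.2, 217.7]) [ 0.58743297 -0.02798824  0.107     ]
```

Slim pin is in the 18 mm hole, with the grip at the right spot and TCP at the home height. Next is the stout pin.

arm_command(series=[-20.5,1.4,0,0,0,0,0,-20.5,1.4,0,0,0,0,0,-20.5,1.4,0,0,0,0,0,-20.5,1.4,0,0,0,0,0,-20.5,1.4,0,0,0,0,0,-20.5,1.4,0,0,0,0,0,-20.5,1.4,0,0,0,0,0,-20.5,1.4,0,0,0,0,0,-20.5,1.4,0,0,0,0,0])

```text
time: 8.03
eef_pos: [0.6007, -0.2299, 0.1769]
tcp_rot: [0.707, 0.708, -0.0, -0.001]
contact_force: [0.3, -0.5, -0.3]
opening: 1.004
finger_force: 0.0
```

```bash
python3 look.py w5; python3 - <<'E'
from h import *
i,K,T=cam("wrist")
for b in grips(i)[0]:
  for z in (.085,.095): print(b,ray(K,T,*b[1],z).round(4))
E
```

```text
[ 0.60072587 -0.22985733  0.17692363] 8.0333 [ 0.29111464 -0.49679553 -0.30084704] 1.0038724266066932
([293, 227, 51, 48, 1712], [317.9, 250.6])
([293, 227, 50, 48, 1702], [317.5, 250.6]) [ 0.6019 -0.2339  0.085 ]
([293, 227, 50, 48, 1702], [317.5, 250.6]) [ 0.6019 -0.2308  0.095 ]
```

arm_command(series=[0,0.1,3,0,0,0,0,0,0.1,6,0,0,0,0,0,0.1,8.5,0,0,0,0,0,0.1,10.5,0,0,0,0,0,0.1,11.2,0,0,0,0,0,0.1,11.2,0,0,0,0,0,0.1,11.2,0,0,0,0.3,0,0.1,11.2,0,0,0,0.6,0,0.1,11.2,0,0,0,1,0,0.1,11.2,0,0,0,1], force=60)

```text
time: 8.97
eef_pos: [0.6033, -0.232, 0.0682]
tcp_rot: [0.707, 0.707, 0.0, 0.002]
contact_force: [-0.3, -0.2, 0.5]
opening: 0.452
finger_force: 0.0
```

arm_command(series=[0,0,0,0,0,0,1,0,0,0,0,0,0,1,0,0,0,0,0,0,1,0,0,0,0,0,0,1,0,0,0,0,0,0,1])

```text
time: 9.38
eef_pos: [0.6029, -0.2321, 0.0681]
tcp_rot: [0.707, 0.707, 0.0, 0.001]
contact_force: [-2.0, 0.5, 5.6]
opening: 0.333
finger_force: 58.8
```

arm_command(series=[0,0,-3,0,0,0,1,0,0,-7,0,0,0,1,0,0,-11,0,0,0,1,0,0,-15,0,0,0,1,4,-0.4,-15,0,0,0,1,8,-0.8,-15,0,0,0,1,12,-1.2,-15,0,0,0,1,16,-1.6,-15,0,0,0,1,20,-2,-15,0,0,0,1,24,-2.4,-15,0,0,0,1])

```text
time: 10.22
eef_pos: [0.5768, 0.0104, 0.2147]
tcp_rot: [0.707, 0.707, -0.001, -0.001]
contact_force: [0.1, -0.2, -3.1]
opening: 0.331
finger_force: 60.5
```

arm_command(series=[3,-0.3,0,0,0,0,1,5.3,-0.5,0,0,0,0,1,5.3,-0.5,2,0,0,0,1,5.3,-0.5,4,0,0,0,1,5.3,-0.5,5.5,0,0,0,1,5.3,-0.5,5.5,0,0,0,1,5.3,-0.5,5.5,0,0,0,1,5.3,-0.5,5.5,0,0,0,1])

```text
time: 10.88
eef_pos: [0.5736, 0.0614, 0.1617]
tcp_rot: [0.707, 0.707, 0.0, 0.0]
contact_force: [0.3, 0.1, -2.7]
opening: 0.329
finger_force: 60.3
```

```bash
python3 look.py w6; python3 - <<'E'
from h import *
s=telemetry.get_state(); p=np.array(s["eef_pos"]); i,K,T=cam("wrist"); f=p-[0,0,.0681]
print("foot",proj(K,T,f),"front",proj(K,T,f+[0,.011,0]),"left/right",proj(K,T,f-[.013,0,0]),proj(K,T,f+[.013,0,0]),"hole",proj(K,T,[.5738,.0625,.062]),"hole front",proj(K,T,[.5738,.0765,.062]))
print("top",proj(K,T,p+[0,0,.0269]))
cv2.imwrite("pics/w7.png",cv2.resize(i[200:300,255:375],None,fx=6,fy=6,interpolation=cv2.INTER_CUBIC))
E
```

```text
[0.57356222 0.06138989 0.16171754] 10.8833 [ 0.26231283  0.13814536 -2.73619481] 0.3290198996014267
hole [303.  163.6] [46.8 54.5] [0.5662 0.1079 0.062 ] w 29.5
([273, 306, 89, 82, 5527], [317.6, 346.3])
([315, 398, 53, 38, 1463], [340.1, 416.1])
foot [315.25932107 256.32881351] front [315.24399378 236.71233011] left/right [291.20993278 256.32979804] [339.30268483 256.32782923] hole [315.03370094 238.12753824] hole front [315.01303708 215.88961023]
top [314.44160387 349.63177028]
```

View pics/w7.png

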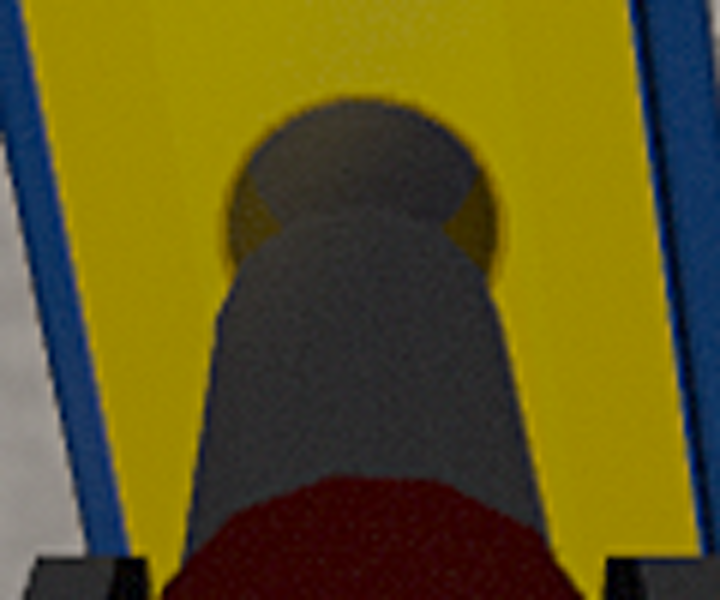

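The 26 mm hole is centred at about (315.4,238) px, and the foot's front edge is at y≈234. The pin is aligned to within about 1 mm, so I'll make a small correction and descend gently.

arm_command(series=[-0.05,0.06,0.8,0,0,0,1,-0.05,0.06,1.8,0,0,0,1,-0.05,0.06,2.6,0,0,0,1,-0.05,0.06,3,0,0,0,1,-0.05,0.06,3.2,0,0,0,1,-0.05,0.06,3.4,0,0,0,1,-0.05,0.06,3.5,0,0,0,1,-0.05,0.06,3.5,0,0,0,1])

```text
time: 11.65
eef_pos: [0.5738, 0.061, 0.1261]
tcp_rot: [0.707, 0.707, -0.0, -0.0]
contact_force: [0.5, -0.1, -3.7]
opening: 0.329
finger_force: 60.3
```

arm_command(series=[0,0,0.2,0,0,0,1,0,0,0.3,0,0,0,1,0,0,0.3,0,0,0,1])

```text
time: 11.9
eef_pos: [0.5738, 0.0611, 0.1231]
tcp_rot: [0.707, 0.707, -0.0, -0.0]
contact_force: [0.1, -0.1, -2.9]
opening: 0.33
finger_force: 60.3
```

Foot is 7 mm in with no contact force. 33 mm still to go.

arm_command(series=[0,0,0.4,0,0,0,1,0,0,0.8,0,0,0,1,0,0,1.2,0,0,0,1,0,0,1.6,0,0,0,1,0,0,1.6,0,0,0,1])

```text
time: 12.32
eef_pos: [0.5735, 0.0611, 0.1061]
tcp_rot: [0.707, 0.707, -0.0, -0.0]
contact_force: [0.1, 0.2, -4.1]
opening: 0.327
finger_force: 60.3
```

arm_command(series=[0,0,0.4,0,0,0,1,0,0,0.8,0,0,0,1,0,0,1.2,0,0,0,1,0,0,1.5,0,0,0,1,0,0,1.6,0,0,0,1,0,0,1.6,0,0,0,1])

```text
time: 12.82
eef_pos: [0.5736, 0.0611, 0.0908]
tcp_rot: [0.707, 0.707, -0.0, -0.0]
contact_force: [-0.0, -1.0, -3.3]
opening: 0.329
finger_force: 60.3
```

arm_command(series=[0,0,0,0,0,0,0.6,0,0,0,0,0,0,0.3,0,0,0,0,0,0,0.1,0,0,0,0,0,0,0,0,0,0,0,0,0,0,0,0,0,0,0,0,0,0,0,-2,0,0,0,0,0,0,-6,0,0,0,0,0,0,-10,0,0,0,0,0,0,-14,0,0,0,0])

```text
time: 13.65
eef_pos: [0.5733, 0.0611, 0.2324]
tcp_rot: [0.707, 0.707, -0.0, -0.001]
contact_force: [1.1, -0.4, 0.2]
opening: 1.003
finger_force: 0.0
```

arm_command(series=[5,0,0,0,0,0,0,9,0,0,0,0,0,0,12,0,0,0,0,0,0,12,0,0,0,0,0,0,12,0,0,0,0,0,0,12,0,0,0,0,0,0])

```text
time: 14.15
eef_pos: [0.5737, 0.181, 0.2312]
tcp_rot: [0.707, 0.707, -0.0, 0.0]
contact_force: [1.3, -0.4, -0.0]
opening: 1.002
finger_force: 0.0
```

```bash
python3 - <<'E'
from h import *
print(telemetry.get_state()["eef_pos"])
P=[]
for n in("scene","side"):
    i,K,T=cam(n); b=[x for x in blobs(i,[0,120,60],[8,255,255],25)[0] if x[0][4]<400]; print(n,b)
    b.sort(key=lambda x:x[1][1] if n=="side" else -x[1][1]); P.append([(K@np.linalg.inv(T)[:3],x[1]) for x in b])
    cv2.imwrite(f"pics/end_{n}.png",i)
    if n=="scene": a=cv2.resize(i[180:310,240:380],(420,390))
    else: c=cv2.resize(i[190:310,270:370],(325,390))
for (A,a1),(B,b1) in zip(*P):
    X=cv2.triangulatePoints(A,B,np.array(a1),np.array(b1)); print((X[:3]/X[3]).ravel().round(4))
cv2.imwrite("pics/end.png",np.hstack([a,c]))
E
```

```text
[0.57374999 0.18102246 0.23116597]
scene [([99, 20, 10, 10, 29], [104.3, 25.5]), ([319, 206, 13, 10, 103], [324.7, 210.8]), ([298, 232, 13, 12, 116], [303.7, 237.3])]
side [([324, 214, 5, 8, 30], [325.9, 217.5]), ([309, 237, 12, 10, 85], [314.3, 242.1])]
[ 0.5821 -0.0247  0.1114]
[0.5709 0.0644 0.1113]
```

View pics/end.png

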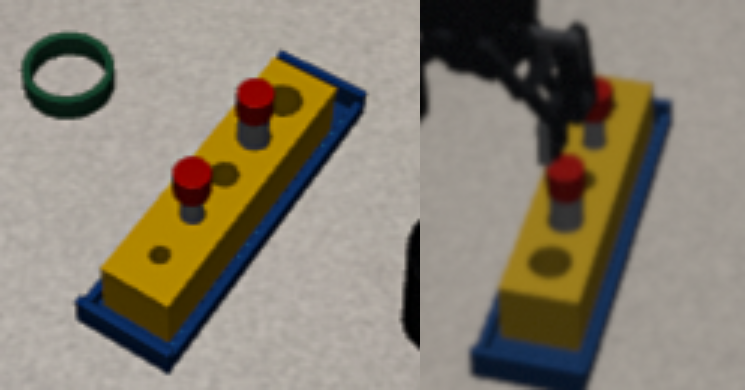

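Both pins stand upright at the same height, about 0.11 m at the grip. They are in the second and fourth holes, and the gripper is clear of them.

```bash
python3 -c "
from plant import ctrl
print(ctrl.sign_off())"
```

```text
the job is handed in; nothing more can be done
None
```

The job is handed in: the slim pin stands in the 18 mm hole and the stout pin in the 26 mm hole, both upright, at home height by TCP height and camera, and released, with force readings of only a few newtons and about 14 s used.

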